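# Start and tighten the centrifuge rotor's lid knob

## Robot

A 6-joint arm with a two-finger parallel gripper is mounted at the origin on the work surface. World frame = base frame: x ahead of the robot, y to its left, z up, the work surface at z = 0. Lengths are in mm, angles in degrees, forces in N, time in s.
With the tool pointing down it reaches from about 350 to 850 mm from the base axis. Payload 8.1 kg.
Tool frame: the origin (TCP) lies at the very end of the fingers, on their centre line; the grasp point (between the pads) lies 19 mm behind it (r.grip_depth is the distance from the TCP to the grasp point, in mm); y points along the fingers, z is the direction in which the jaws open and shut, and the axes are right-handed (so a half turn about y gives the same grasp; the last joint's range is limited). The gripper opens to 85 mm and grips with 20 to 120 N. Pads are 22 mm wide; open, the fingers measure 114 mm over their backs; the gripper's body (76 mm by 85 mm) begins 54 mm behind the grasp point. The pads swing forward as they close: fully open they stand 13 mm farther back than shut.
Start: joints at [61.627, 7.471, 85.268, -0, 87.261, -4.893], TCP at [239.035, 550.334, 231.292] pointing down, gripper open.
Joint ranges: [-169.43, 169.43], [-51.17, 129.36], [1.28, 143.12], [-76.62, 256.62], [0, 156.53], [-152.29, 152.29]. Speed limits (degrees/s): [136.94, 136.94, 159.86, 180, 180, 180].

## Interface

Orientations are given as [roll, pitch, yaw] about the fixed x, y, z axes, in that order (R = Rz(yaw) Ry(pitch) Rx(roll)).
In Python, from bench import readout, eyes, r gives the robot as it stands. The module is installed in compiled form; this text tells all that it offers.
- The arm moves only by the tool move_arm, never from a script. Its argument "motion" is text: rows parted by semicolons, each of 6 numbers parted by spaces: the shift along the world's x, y, z in cm, then the turn, a rotation vector about the world's x, y, z in degrees. A call has 1 to 10 rows; each row is the pose to reach, as a shift and turn from the pose commanded when the call began; what a row does not reach only later rows make up. A row lasts 1/12 s, in which the tool goes at most 41.7 mm and 7.16 degrees, less where a joint would pass 70% of its speed; a pose out of reach is approached as far as the arm can. A call with a gripper value outside its range is refused whole. "fingers" is the finger opening in cm, from 0 to 8.54, set as the call begins (left out, the last holds). The fingers move at their own pace and stop on an object; "squeeze" is the grip in N (left out, the last holds). Time passes only in rows, so rows that repeat a pose let the fingers close. It gives the time, the measured TCP pose, the force and the opening at its end, in the units of the state.
- readout.sense(): the state, without advancing time (a new reading comes with each control period).
- eyes.snapshot(name): name is "side" or "top" or "wrist"; returns a dict with "image" (420x560x3 uint8, blue, green, red), "fx", "fy", "cx", "cy" (pixels), "world_to_cam" (4x4, takes a point from world to camera coordinates). Camera axes: x right, y down, z forward; pixel columns grow to the right and rows downward; lengths in mm; the calibration is good to about 2 mm. A picture is of the moment at which its call begins. There is no depth.
- r.hand_in(): hands the job in, once; it reports no verdict.
The state is a dict: "time": time; "joint_pos": joint angles; "qd": joint speeds; "joint_efforts": joint torques, N m; "tool_pos": TCP position; "tcp_rot": TCP orientation; "ft_force": force on the tool from outside, world axes, zero at the start; "wrist_torque": the same for the moment, N m; "finger_gap": finger opening in mm.
Only numpy, scipy, OpenCV 4.12 (cv2) and the standard library are available. Lean on these libraries where they do the work, as an engineer would, in place of code of your own. Each camera call takes 0.05 s, during which the arm holds its last target. There are 200 camera calls.

## Task

The loaded centrifuge rotor stands ready with its lid on; fasten the lid. Take the red-winged clamp knob that lies on its side on the bench, set it upright on the threaded stud in the middle of the lid, turn it backwards (anticlockwise from above) until it climbs and then drops off the start of the thread with a click, then forwards until it is home on the lid and hand-tight, and let go. Leave everything else on the bench as it is.

Things in the scene. Friction and masses are not known exactly. Their poses are not given: they have to be found in the camera images.
- knob_center (a point): Loose clamp knob, 94 mm long, 0.22 kg: steel sleeve below, red wing on top. This point: on its axis, half-way up; own z runs along the axis from sleeve to wing. At the start it lies level on its side, axis 30 mm above the bench, wing pointing to the robot's right (-y) within 30 degrees, the wing's wide faces upright. Stood on its sleeve it is stable, and rights itself from up to 25 degrees.
- knob_base (a point): Centre of the sleeve's open end, on the knob's axis, 47 mm from knob_center; axes as knob_center. The sleeve is round, 60 mm in diameter and 58 mm long; its bore is 43 mm wide and 50 mm deep. In the bore, 12 mm in from the open end, three small lugs 120 degrees apart point inwards to a 31 mm circle; they ride on the thread.
- knob_wing (a point): Centre of the red wing, on the knob's axis, 76 mm from the open end; axes as knob_center. The wing is a flat bar 24 mm thick (own y), 60 mm wide (own x), 36 mm tall (own z): from 58 to 94 mm above the open end. Grip it across its 24 mm.
- lid_seat (a point): Middle of the rotor lid, level with its flat face, 112 mm above the bench, on the stud's axis; own z up. The sleeve's open end must end up here, flat on the lid. Below is the fixed lid (aluminium, 142 mm diameter), then a dark rotor 190 mm in diameter in a fixed grey stand of 196 mm.
- stud_tip (a point): Top of the steel stud, on its axis, 49 mm above the lid; axes as lid_seat. Its upper part is a plain pilot 28 mm in diameter; the last 7 mm taper to 16 mm. Knob and stud have about 1.3 mm of play to each side.
- thread_top (a point): On the stud's axis at the top of its thread, 27 mm above the lid; axes as lid_seat. Right-hand, three starts, 40 mm outside, 24 mm lead. Where the starts lie is not told. A knob set on it rests 9.5 to 17 mm above the lid by how it is turned. Anticlockwise it climbs 3.8 mm per radian to 17 mm, then drops 7.5 mm (the click), every third of a turn. Let loose it may tip up to 15 degrees there.
- lid: The lid, origin as lid_seat. From the click the knob comes down to it after about 145 degrees of forward (clockwise) turn, 3.8 mm per radian, with nearly no resistance. It then turns stiff within some 20 to 50 degrees more. Hand-tight, at about 0.2 to 0.6 N m, it presses on the lid with more than 8 N, and stays so by friction when let go.
- rotor (a joint): Play of the rotor on its stand's drive pins: -0.11 to 0.11 rad, positive anticlockwise from above. It drags softly on the stand's pad (about 0.01 N m, damped): a knob turned with some weight on the thread takes the rotor along by friction to the end of the play (backwards +0.11, forwards -0.11) before the thread slides.
- media_bottle: Bystander: reagent bottle with a blue cap, 70 mm diameter, 165 mm tall; origin at the centre of its underside.
- beaker: Bystander: glass beaker, 70 mm diameter, 95 mm tall; origin at the centre of its underside.
- petri_stack: Bystander: stack of four petri dishes, 93 mm diameter, 60 mm tall; origin at the centre of its underside.
- timer: Bystander: white timer, 62 x 75 x 20 mm; origin at the centre of its underside.
- marker: Bystander: marker pen lying on the bench, 132 mm along own x, 16 mm thick; origin under its middle.
- tip_box: Bystander: blue pipette tip box, 85 x 122 mm, 75 mm tall; origin at the centre of its underside.
- tube_rack: Bystander: orange rack of 50 ml tubes, 100 mm along own x, 200 mm along own y, 117 mm tall; origin at the centre of its underside.
Mind the look-alikes: they are no part of the job. What is shaped like the part that bears knob_center but orange or pink is not meant.

How it is judged (in metres and radians):
On the way, in this order (a step that is already met when the one before it is completed fails the run):
1. the knob stands on the stud, level, and has been turned backwards up the thread: open end 13 mm or more above the lid, rotor dragged towards the back end of its play (z of knob_base in the frame of lid_seat between 0.013 and 0.0185 m and horizontal distance between knob_base and lid_seat below 0.004 m and angle between knob_center's own z axis and vertical below 0.12 rad and value of joint rotor above 0.06 rad), for 0.05 s.
2. it has dropped level off the start of the thread (the click): open end 7 to 11.3 mm above the lid, the rotor not dragged to the forward end of its play (z of knob_base in the frame of lid_seat between 0.007 and 0.0113 m and horizontal distance between knob_base and lid_seat below 0.004 m and angle between knob_center's own z axis and vertical below 0.08 rad and value of joint rotor above -0.05 rad), for 0.1 s.
At the end, for the whole second after the job is handed in: The knob is screwed home: its open end within 1 mm of the lid's face, centred within 3 mm, upright within 0.03 rad, pressing on the lid with more than 8 N, at rest and let go (z of knob_base in the frame of lid_seat below 0.001 m and horizontal distance between knob_base and lid_seat below 0.003 m and angle between knob_center's own z axis and vertical below 0.03 rad and contact force between knob and lid above 8 N and linear speed of knob below 0.01 m/s); the robot touches nothing.
It fails at once if a bystander is shifted by more than 20 mm (distance of any of media_bottle, beaker, petri_stack, timer, marker, tip_box, tube_rack from where it was at the start of the episode above 0.02 m).
It fails at once if a bystander is tipped over (angle between any of media_bottle, beaker, petri_stack, tip_box, tube_rack's own z axis and vertical above 0.4 rad).
It also fails if it takes over 72 s, if anything falls off the work surface, if the arm or the gripper's body presses on something with over 40 N, if the wrist force passes 120 N, or if a joint passes its speed limit or range.

## Working session

There is one attempt and no reset: what is moved stays moved. The work goes in short steps, Python scripts to look and compute and a tool call to move; the robot and the scene stay as the last step left them, time stands still between calls to the robot, and variables do not carry over. Pictures are saved under pics/ and viewed, about 8 in all and at most 12, crops included, and the job is handed in when it is done.

Besides the shell and the picture viewer there is one more tool, called after ">>>" as name(argument=value, ...) on one line, values as JSON. move_arm: Moves the arm, as the interface text tells. Its arguments: {"type":"object","properties":{"motion":{"type":"string"},"fingers":{"type":"number"},"squeeze":{"type":"number"}},"required":["motion"]}

```bash
mkdir -p pics; cat > h.py <<'E'
import numpy as np, cv2
from bench import readout, eyes, r
def snap(n,f=None):
    s=eyes.snapshot(n)
    if f: cv2.imwrite('pics/'+f,s['image'])
    return s
def ray(s,u,v):
    T=np.array(s['world_to_cam']);R=T[:3,:3];o=-R.T@T[:3,3]
    d=R.T@np.array([(u-s['cx'])/s['fx'],(v-s['cy'])/s['fy'],1]);return o,d/np.linalg.norm(d)
def onz(s,u,v,z):
    o,d=ray(s,u,v);return o+d*(z-o[2])/d[2]
def proj(s,p):
    T=np.array(s['world_to_cam']);c=T[:3,:3]@np.array(p)+T[:3,3];return np.array([s['fx']*c[0]/c[2]+s['cx'],s['fy']*c[1]/c[2]+s['cy']])
def tri(s1,p1,s2,p2):
    o1,d1=ray(s1,*p1);o2,d2=ray(s2,*p2)
    t=np.linalg.lstsq(np.c_[d1,-d2],o2-o1,rcond=None)[0];a=o1+t[0]*d1;b=o2+t[1]*d2
    return (a+b)/2,np.linalg.norm(a-b)
E
python3 - <<'E'
from h import *
import pickle
a=snap('top');b=snap('side')
pickle.dump((a,b),open('s0.pkl','wb'))
cv2.imwrite('pics/top0.png',a['image']);cv2.imwrite('pics/side0.png',b['image'])
for s in(a,b):
    o,d=ray(s,280,210);print(o,d,s['fx'])
    hsv=cv2.cvtColor(s['image'],cv2.COLOR_BGR2HSV)
    m=(((hsv[...,0]<6)|(hsv[...,0]>174))&(hsv[...,1]>130)&(hsv[...,2]>60)).astype('uint8')
    n,l,st,c=cv2.connectedComponentsWithStats(m)
    for i in range(1,n):
        if st[i,4]>30: print(st[i],c[i])
print(readout.sense())
E
```

```text
[ 3.43855933e+02 -2.96513174e-01  1.38623553e+03] [ 0.17092288 -0.00618322 -0.98526501] 456.7300282775206
[228 246  12   9  99] [233.57575758 250.36363636]
[ -85.42142695 -754.36973659  987.43175741] [ 0.48643267  0.5649601  -0.66648582] 530.9356305255783
[236 132  11  10  38] [239.52631579 138.05263158]
[210 210  15  24 265] [216.69811321 221.2       ]
{'time': 0.1, 'joint_pos': array([ 6.16269634e+01,  7.51073564e+00,  8.53242789e+01,  1.70089205e-03,
        8.72630043e+01, -4.89127086e+00]), 'qd': array([-0.03903436, -0.12417481, -0.14035335, -0.02788652, -0.05891369,
       -0.00738681]), 'joint_efforts': array([ 6.00735311e-04, -5.70945883e+01, -5.01944661e+01, -1.99707247e-04,
        8.09339894e-03, -2.21117682e-05]), 'tool_pos': array([238.7829518 , 549.8815619 , 230.33794447]), 'tcp_rot': array([-9.00975170e+01,  1.00502072e-02, -2.34818569e+01]), 'ft_force': array([0.2063179 , 0.50581295, 0.26253812]), 'wrist_torque': array([-0.00701666, -0.02072579, -0.00986972]), 'finger_gap': 85.43042320019916}
```

View pics/top0.png

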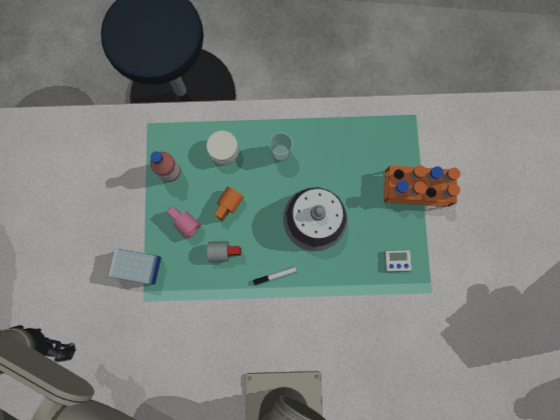

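View pics/side0.png

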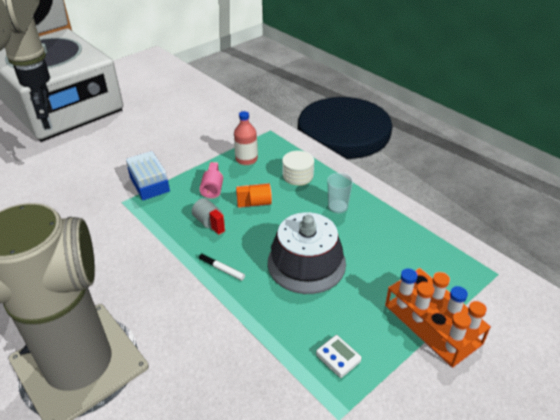

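Candidates in the top image: orange knob (229,203), pink knob (184,222), and the grey sleeve with red wing (223,251). By the description it is the last one. Next I measure it with the stud, and check the crop.

```bash
python3 - <<'E'
from h import *
import pickle
a,b=pickle.load(open('s0.pkl','rb'))
c=cv2.resize(a['image'][225:275,195:265],None,fx=6,fy=6,interpolation=2)
d=cv2.resize(a['image'][180:255,280:355],None,fx=5,fy=5,interpolation=2)[:300]
e=cv2.resize(b['image'][200:300,190:350],None,fx=5,fy=5,interpolation=2)[:300,:]
t=np.hstack([c,d]);t=cv2.copyMakeBorder(t,0,0,0,max(0,800-t.shape[1]),0)[:,:800]
cv2.imwrite('pics/c.png',np.vstack([t,e]))
print('wing top',onz(a,233.6,250.4,60),'wingmid',onz(a,233.6,250.4,45))
print('sleeve',onz(a,208,252,30),onz(a,228,251,30))
print('stud tip tri',tri(a,(319,211),b,(308,217)))
print(onz(a,319,211,161),onz(b,308,217,161))
E
```

```text
wing top [459.03762879 129.79338602  60.        ] wingmid [460.34035775 131.26472987  45.        ]
sleeve [459.16372666 208.9007562   30.        ] [460.35871911 149.40477904  30.        ]
stud tip tri (array([ 550.60789493, -114.00383707,  159.96851693]), np.float64(0.13555377500793347))
[ 550.37715964 -113.86914094  161.        ] [ 549.87948245 -114.83010247  161.        ]
```

View pics/c.png

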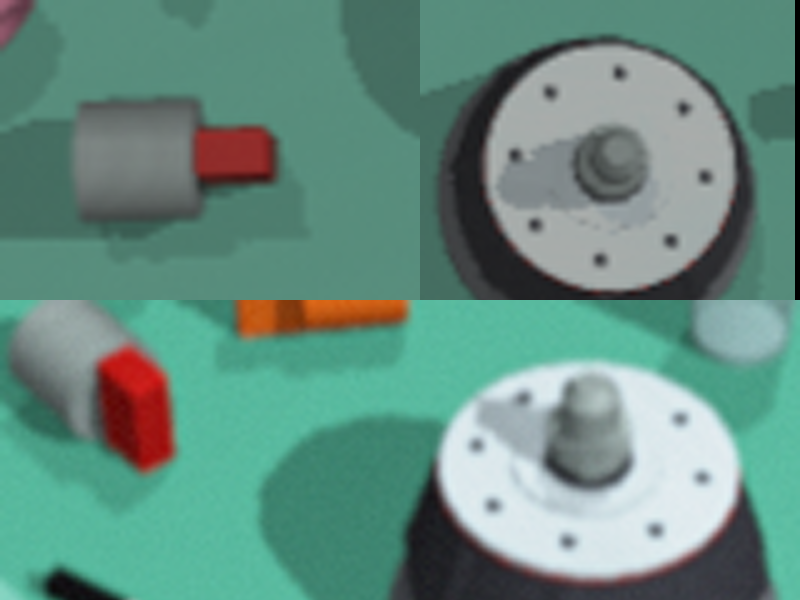

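>>> move_arm(motion="22 -44 2 0 0 -66.5;22 -44 2 0 0 -66.5;22 -44 2 0 0 -66.5;22 -44 2 0 0 -66.5;22 -44 2 0 0 -66.5;22 -44 2 0 0 -66.5;22 -44 2 0 0 -66.5;22 -44 2 0 0 -66.5;22 -44 2 0 0 -66.5;22 -44 2 0 0 -66.5")

```text
time: 0.93
tool_pos: [425.4, 176.0, 248.1]
tcp_rot: [-90.0, 0.0, -90.4]
ft_force: [1.3, 0.6, 0.4]
finger_gap: 85.3
```

>>> move_arm(motion="0 0 0 0 0 0;0 0 0 0 0 0;0 0 0 0 0 0")

```text
time: 1.18
tool_pos: [425.0, 178.0, 247.8]
tcp_rot: [-90.0, 0.0, -90.0]
ft_force: [-0.5, -0.1, -0.6]
finger_gap: 85.6
```

>>> move_arm(motion="3.5 -6 2 0 0 0;3.5 -6 2 0 0 0;3.5 -6 2 0 0 0;3.5 -6 2 0 0 0;3.5 -6 2 0 0 0")

```text
time: 1.6
tool_pos: [459.5, 119.5, 267.7]
tcp_rot: [-90.1, 0.0, -89.9]
ft_force: [0.1, -0.5, 0.7]
finger_gap: 85.4
```

```bash
python3 - <<'E'
from h import *
import pickle
s=snap('wrist','w1.png');pickle.dump(s,open('w1.pkl','wb'))
print(readout.sense()['tool_pos'],ray(s,280,210))
hsv=cv2.cvtColor(s['image'],cv2.COLOR_BGR2HSV)
m=(((hsv[...,0]<5)|(hsv[...,0]>174))&(hsv[...,1]>130)&(hsv[...,2]>60)).astype('uint8')
c=max(cv2.findContours(m,0,2)[0],key=cv2.contourArea);print(cv2.boundingRect(c),cv2.minAreaRect(c))
print('expect wing',proj(s,(460,130,60)),proj(s,(460,130,0)))
E
```

```text
[459.35257714 119.57366243 267.56821064] (array([459.13630018, 186.73696396, 410.13669119]), array([ 6.20399528e-04, -2.61806639e-01, -9.65120148e-01]))
(270, 158, 21, 31) ((280.0, 173.0), (30.0, 20.0), 90.0)
expect wing [280.66233242 175.94245741] [280.56516781 168.28695136]
```

View pics/w1.png

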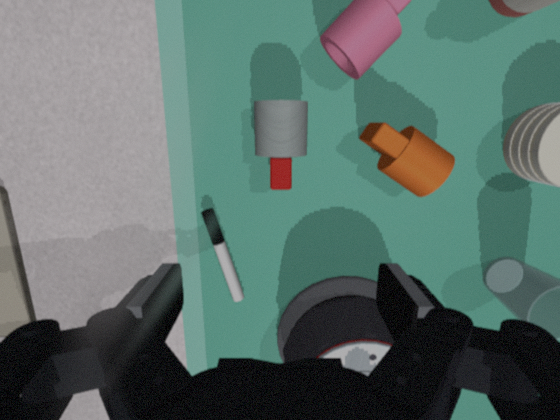

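The wrist view shows the grey sleeve (281,128), the red wing (280,173) pointing to -y, axis along y within about 1°, wing x≈459.5. The pink knob (365,35) and orange knob (410,160) are the decoys.

>>> move_arm(motion="0 -5.4 -16.9 45 0 0;0 -5.4 -16.9 45 0 0;0 -5.4 -16.9 45 0 0;0 -5.4 -16.9 45 0 0;0 -5.4 -16.9 45 0 0;0 -5.4 -16.9 45 0 0;0 -5.4 -16.9 45 0 0;0 -5.4 -16.9 45 0 0;0 -5.4 -16.9 45 0 0;0 -5.4 -16.9 45 0 0", fingers=6)

```text
time: 2.48
tool_pos: [460.4, 64.9, 99.6]
tcp_rot: [-89.9, 44.9, -89.8]
ft_force: [0.1, 0.5, 0.6]
finger_gap: 59.9
```

>>> move_arm(motion="0 2 -2 0 0 0;0 4 -4 0 0 0;0 6 -6 0 0 0;0 7.1 -7.1 0 0 0;0 7.1 -7.1 0 0 0;0 7.1 -7.1 0 0 0")

```text
time: 2.98
tool_pos: [459.9, 136.4, 28.9]
tcp_rot: [-89.9, 44.9, -89.7]
ft_force: [0.4, -0.7, -0.1]
finger_gap: 60.3
```

```bash
python3 - <<'E'
from h import *
a=snap('side');b=snap('wrist')
t=cv2.resize(a['image'][150:270,150:290],None,fx=3,fy=3,interpolation=2)
w=cv2.resize(b['image'],(380,285))
cv2.imwrite('pics/g1.png',np.hstack([t[:285],w]))
print(readout.sense()['tool_pos'])
E
```

```text
[461.38883975 134.81487345  29.72688609]
```

View pics/g1.png

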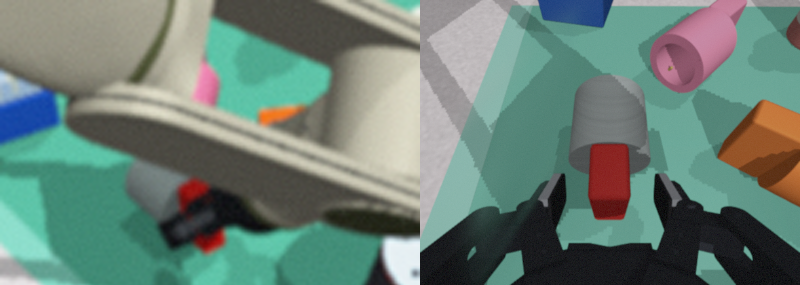

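The wing sits centred between the open pads (wrist view). I close on it.

>>> move_arm(motion="0 0 0 0 0 0;0 0 0 0 0 0;0 0 0 0 0 0;0 0 0 0 0 0;0 0 0 0 0 0;0 0 0 0 0 0;0 0 0 0 0 0;0 0 0 0 0 0", fingers=0, squeeze=80)

```text
time: 3.75
tool_pos: [461.1, 134.3, 29.1]
tcp_rot: [-89.9, 45.0, -89.9]
ft_force: [-1.3, -3.1, 6.6]
finger_gap: 23.0
```

>>> move_arm(motion="0 0 2 0 0 0;0 0 4 0 0 0;0 0 6 0 0 0;0 0 9 0 0 0;0 0 9 0 0 0;0 0 9 0 0 0")

```text
time: 4.25
tool_pos: [461.5, 134.1, 119.4]
tcp_rot: [-89.7, 44.9, -89.8]
ft_force: [0.0, 0.7, -2.4]
finger_gap: 22.7
```

>>> move_arm(motion="0 -1 3 -90 0 0;0 -1 3 -90 0 0;0 -1 3 -90 0 0;0 -1 3 -90 0 0;0 -1 3 -90 0 0;0 -1 3 -90 0 0;0 -1 3 -90 0 0;0 -1 3 -90 0 0;0 -1 3 -90 0 0;0 -1 3 -90 0 0")

```text
time: 5.08
tool_pos: [460.4, 125.4, 148.1]
tcp_rot: [-89.9, -27.0, -89.9]
ft_force: [-0.4, 0.0, -2.8]
finger_gap: 22.7
```

```bash
python3 - <<'E'
from h import *
print(readout.sense()['joint_pos'],readout.sense()['tcp_rot'])
E
```

```text
[ 26.91389457   4.19525843 101.94343967 -23.94091227  86.99362142
  30.90181926] [-89.9021679  -26.96066925 -89.94616831]
```

>>> move_arm(motion="0 0 0 -18 0 0;0 0 0 -18 0 0;0 0 0 -18 0 0;0 0 -3 -18 0 0;0 0 -5 -18 0 0;0 0 -6 -18 0 0;0 0 -6 -18 0 0;0 0 -6 -18 0 0")

```text
time: 5.75
tool_pos: [459.7, 124.2, 87.6]
tcp_rot: [-90.2, -44.7, -89.9]
ft_force: [0.5, 0.2, -1.2]
finger_gap: 23.0
```

```bash
python3 - <<'E'
from h import *
a=snap('side');b=snap('wrist');print(proj(a,(460,125,45)))
u,v=proj(a,(460,125,60)).astype(int)
t=cv2.resize(a['image'][v-50:v+50,u-65:u+65],None,fx=3,fy=3,interpolation=2)
w=cv2.resize(b['image'],(400,300))
cv2.imwrite('pics/g2.png',np.hstack([t,w]))
print(readout.sense()['tool_pos'])
E
```

```text
[218.84170515 218.84015688]
[460.9497317  125.0179568   89.34444783]
```

View pics/g2.png

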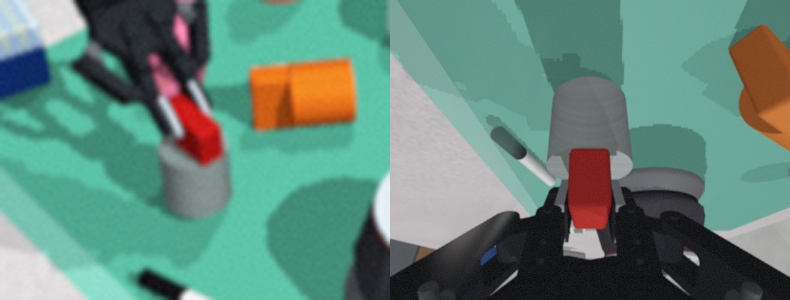

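The knob is upright in the grip, with the base about 17 mm up. I lower it with force checks.

>>> move_arm(motion="0 0 -0.5 0 0 0;0 0 -1 0 0 0;0 0 -1.3 0 0 0;0 0 -1.4 0 0 0;0 0 -1.4 0 0 0")

```text
time: 6.27
tool_pos: [460.6, 125.3, 75.5]
tcp_rot: [-89.9, -44.6, -90.1]
ft_force: [-2.5, 2.1, 6.2]
finger_gap: 22.5
```

>>> move_arm(motion="0 0 -0.1 0 0 0;0 0 -0.2 0 0 0;0 0 -0.3 0 0 0;0 0 -0.3 0 0 0")

```text
time: 6.6
tool_pos: [460.7, 125.5, 75.4]
tcp_rot: [-89.8, -44.7, -90.2]
ft_force: [-10.4, 6.1, 28.4]
finger_gap: 22.4
```

>>> move_arm(motion="0 0 0.25 0 0 0;0 0 0.3 0 0 0;0 0 0.3 0 0 0")

```text
time: 6.85
tool_pos: [460.8, 125.5, 75.5]
tcp_rot: [-89.9, -44.6, -90.1]
ft_force: [-2.0, 4.7, 9.6]
finger_gap: 23.0
```

>>> move_arm(motion="0 0 0 0 0 0;0 0 0 0 0 0;0 0 0 0 0 0;0 0 0 0 0 0;0 0 0 0 0 0;0 2 2 0 0 0;0 5 5 0 0 0;0 8 8 0 0 0;0 9 9 0 0 0;0 9 9 0 0 0", fingers=6)

```text
time: 7.68
tool_pos: [461.9, 218.5, 167.7]
tcp_rot: [-89.6, -44.4, -90.2]
ft_force: [0.7, 0.4, -0.3]
finger_gap: 59.9
```

>>> move_arm(motion="0 -8 4 45 0 0;0 -8 4 45 0 0;0 -8 4 45 0 0;0 -8 4 45 0 0;0 -8 4 45 0 0;0 -8 4 45 0 0;0 -8 4 45 0 0;0 -8 4 45 0 0;0 -8 4 45 0 0")

```text
time: 8.43
tool_pos: [459.7, 132.9, 203.2]
tcp_rot: [-90.1, 0.3, -90.2]
ft_force: [-0.6, 0.1, 0.1]
finger_gap: 60.0
```

```bash
cat > look.py <<'E'
from h import *
q=readout.sense();print(q['time'],q['tool_pos'],q['tcp_rot'],q['joint_pos'][5])
for n in('wrist','top'):
    s=snap(n,n+'L.png')
    hsv=cv2.cvtColor(s['image'],cv2.COLOR_BGR2HSV)
    m=(((hsv[...,0]<5)|(hsv[...,0]>174))&(hsv[...,1]>130)&(hsv[...,2]>60)).astype('uint8')
    cs=cv2.findContours(m,0,2)[0]
    for c in sorted(cs,key=cv2.contourArea)[-3:]:
        if cv2.contourArea(c)<20: continue
        rr=cv2.minAreaRect(c);p=[onz(s,*x,94) for x in cv2.boxPoints(rr)]
        print(n,rr,onz(s,*rr[0],94).round(1))
        e=[p[1]-p[0],p[2]-p[1]];print([(np.linalg.norm(x).round(1),np.degrees(np.arctan2(x[1],x[0])).round(1)) for x in e])
E
python3 look.py
```

```text
8.4333 [459.71748575 132.88606442 203.16075069] [-90.07027086   0.26821142 -90.23098256] 9.973739241416054
wrist ((422.4643859863281, 408.102294921875), (33.99729537963867, 3.3691015243530273), 27.349876403808594) [595.5 -65.2  94. ]
[(np.float64(3.7), np.float64(72.2)), (np.float64(36.2), np.float64(-31.0))]
wrist ((280.0, 211.5), (75.0, 28.0), 90.0) [459.5 131.1  94. ]
[(np.float64(21.8), np.float64(-0.3)), (np.float64(62.4), np.float64(-89.6))]
```

View pics/wristL.png

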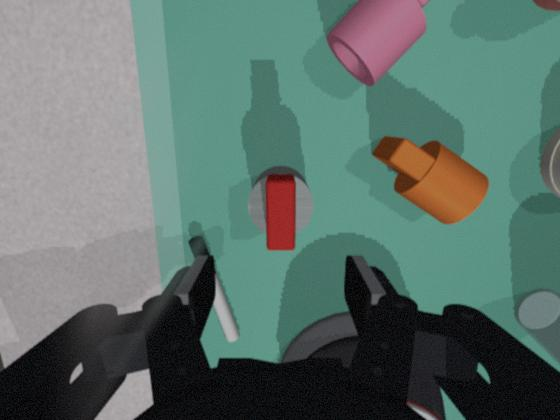

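The knob stands alone, wing at (280,211) → about (459.5, 130.5), squared to the tool. Gripping from straight above.

>>> move_arm(motion="0 -0.2 -4 0 0 0;0 -0.2 -8 0 0 0;0 -0.2 -11 0 0 0;0 -0.2 -13 0 0 0;0 -0.2 -14 0 0 0;0 -0.2 -14 0 0 0;0 -0.2 -14 0 0 0")

```text
time: 9.12
tool_pos: [460.0, 133.7, 64.2]
tcp_rot: [-90.1, 0.3, -89.9]
ft_force: [1.8, -0.2, 0.6]
finger_gap: 59.9
```

>>> move_arm(motion="0 0 0 0 0 0;0 0 0 0 0 0;0 0 0 0 0 0;0 0 0 0 0 0;0 0 0 0 0 0;0 0 0 0 0 0;0 0 0 0 0 0;0 0 0 0 0 0", fingers=0, squeeze=80)

```text
time: 9.78
tool_pos: [461.6, 133.3, 66.0]
tcp_rot: [-89.8, 0.4, -90.0]
ft_force: [-0.8, 1.3, 6.2]
finger_gap: 22.7
```

```bash
python3 - <<'E'
from h import *
for i in range(6):
    snap('side'); q=readout.sense();print(q['time'],q['tool_pos'].round(2),q['ft_force'].round(1))
E
```

```text
9.8333 [461.57 133.24  65.96] [-2.4  1.   6.7]
9.8833 [461.53 133.25  65.96] [-1.1  0.   6.6]
9.9333 [461.54 133.26  65.95] [-2.1  0.8  6.8]
9.9833 [461.52 133.27  65.95] [-1.7  0.1  7. ]
10.0333 [461.55 133.25  65.94] [-1.4  1.1  6.9]
10.0833 [461.52 133.25  65.93] [-0.7  0.8  7. ]
```

```bash
python3 - <<'E'
from h import *
s=snap('wrist');hsv=cv2.cvtColor(s['image'],cv2.COLOR_BGR2HSV)
m=(((hsv[...,0]<5)|(hsv[...,0]>174))&(hsv[...,1]>130)&(hsv[...,2]>50)).astype('uint8')
for c in cv2.findContours(m,0,2)[0]:
    if cv2.contourArea(c)>200:
        x,y,w,h=cv2.boundingRect(c);print(x,y,w,h)
        print('-y edge',onz(s,x+w/2,y+h,94),'+y top?',onz(s,x+w/2,y,58))
import cv2
i=cv2.imread('pics/wristL.png')
# same for earlier hover picture: rows 174..249
s2=dict(s);T=np.array(s['world_to_cam']).copy()
q=readout.sense();print(q['tool_pos'])
E
```

```text
249 219 62 145
-y edge [461.18791326 102.52724913  94.        ] +y top? [461.33725679 155.22782597  58.        ]
[461.51082298 133.25551679  65.92038422]
```

>>> move_arm(motion="0 0 3 0 0 0;0 0 7 0 0 0;0 -2 11 0 0 0;0 -4 15 0 0 0;0 -4 16 0 0 0;0 -4 16 0 0 0")

```text
time: 10.63
tool_pos: [463.0, 92.1, 230.0]
tcp_rot: [-89.5, 0.4, -90.1]
ft_force: [0.4, -0.1, -1.7]
finger_gap: 22.7
```

```bash
python3 - <<'E'
from h import *
s=snap('wrist','w3.png');print(readout.sense()['tool_pos'])
a=snap('side');print(proj(a,(460,93,190)))
u,v=proj(a,(460,93,190)).astype(int)
t=cv2.resize(a['image'][max(0,v-50):v+70,u-65:u+65],None,fx=3,fy=3,interpolation=2)
cv2.imwrite('pics/g3.png',np.hstack([cv2.resize(t,(390,360)),cv2.resize(s['image'],(400,360))]))
E
```

```text
[461.74555424  92.60173279 226.7234589 ]
[221.65168845 181.3071992 ]
```

View pics/g3.png

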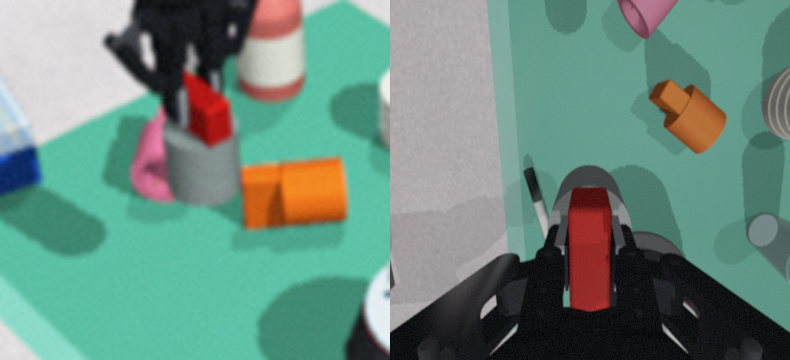

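```bash
python3 - <<'E'
from h import *
s=snap('wrist');q=readout.sense();print(q['tool_pos'],q['tcp_rot'],q['ft_force'])
i=s['image'];print([(v,i[v,275:295,2].mean().round()) for v in range(210,275,2)])
z=q['tool_pos'][2]-66
for v in range(236,252,2): print(v,onz(s,282,v,z+94)-q['tool_pos'])
for v in range(214,224,2): print(v,onz(s,282,v,z+58)-q['tool_pos'])
E
```

```text
[459.48668577  93.06739533 222.70587594] [-90.10512838   0.38303552 -89.99522087] [-0.44635342  0.47583359 -2.79516473]
[(210, np.float64(66.0)), (212, np.float64(65.0)), (214, np.float64(64.0)), (216, np.float64(76.0)), (218, np.float64(88.0)), (220, np.float64(77.0)), (222, np.float64(77.0)), (224, np.float64(78.0)), (226, np.float64(79.0)), (228, np.float64(79.0)), (230, np.float64(80.0)), (232, np.float64(79.0)), (234, np.float64(80.0)), (236, np.float64(80.0)), (238, np.float64(81.0)), (240, np.float64(85.0)), (242, np.float64(105.0)), (244, np.float64(122.0)), (246, np.float64(136.0)), (248, np.float64(150.0)), (250, np.float64(161.0)), (252, np.float64(162.0)), (254, np.float64(162.0)), (256, np.float64(162.0)), (258, np.float64(163.0)), (260, np.float64(162.0)), (262, np.float64(162.0)), (264, np.float64(162.0)), (266, np.float64(162.0)), (268, np.float64(162.0)), (270, np.float64(163.0)), (272, np.float64(163.0)), (274, np.float64(163.0))]
236 [ 1.39124273 25.22885114 28.        ]
238 [ 1.39204462 24.42766053 28.        ]
240 [ 1.39284925 23.62373067 28.        ]
242 [ 1.39365664 22.81704747 28.        ]
244 [ 1.3944668  22.00759678 28.        ]
246 [ 1.39527974 21.19536432 28.        ]
248 [ 1.39609548 20.38033573 28.        ]
250 [ 1.39691403 19.56249655 28.        ]
214 [ 1.6885805  23.87024671 -8.        ]
216 [ 1.68959214 22.85948629 -8.        ]
218 [ 1.69060718 21.84533389 -8.        ]
220 [ 1.69162563 20.8277724  -8.        ]
222 [ 1.6926475  19.80678459 -8.        ]
```

The axis of the knob seems to lie about 5 mm off the TCP along the wing. I set it down, view it from a perpendicular yaw, and regrip centred.

>>> move_arm(motion="0 0 -4 0 0 0;0 0 -8 0 0 0;0 0 -12 0 0 0;0 0 -14 0 0 0;0 0 -15 0 0 0;0 0 -15.6 0 0 0;0 0 -15.8 0 0 0;0 0 -15.8 0 0 0;0 0 -15.8 0 0 0")

```text
time: 11.53
tool_pos: [460.3, 93.3, 66.4]
tcp_rot: [-90.0, 0.4, -90.0]
ft_force: [0.2, 0.2, -2.3]
finger_gap: 22.7
```

>>> move_arm(motion="0 0 0 0 0 0;0 0 0 0 0 0;0 0 0 0 0 0;0 0 0 0 0 0;0 0 0 0 0 0;0 0 4 0 0 0;0 0 8 0 0 0;0 0 12 0 0 0;0 0 14 0 0 0;0 0 14 0 0 0", fingers=6)

```text
time: 12.37
tool_pos: [463.6, 93.2, 212.9]
tcp_rot: [-89.4, 0.4, -90.0]
ft_force: [1.1, 0.2, -0.1]
finger_gap: 60.0
```

>>> move_arm(motion="0 0 0 0 0 90;0 0 0 0 0 90;0 0 0 0 0 90;0 0 0 0 0 90;0 0 0 0 0 90;0 0 0 0 0 90;0 0 0 0 0 90;0 0 0 0 0 90;0 0 0 0 0 90;0 0 0 0 0 90")

```text
time: 13.2
tool_pos: [459.8, 92.9, 205.3]
tcp_rot: [-90.0, 0.4, -18.0]
ft_force: [-0.5, 0.0, 0.2]
finger_gap: 60.0
```

>>> move_arm(motion="0 0 0 0 0 18.4;0 0 0 0 0 18.4;0 0 0 0 0 18.4;0 0 0 0 0 18.4;0 0 0 0 0 18.4;0 0 0 0 0 18.4;0 0 0 0 0 18.4")

```text
time: 13.78
tool_pos: [460.1, 92.9, 206.0]
tcp_rot: [-90.0, 0.4, -0.1]
ft_force: [-0.2, -0.2, 0.2]
finger_gap: 60.0
```

```bash
python3 look.py
```

```text
13.7833 [460.12504833  92.93108274 205.98919228] [-9.00009792e+01  3.98310738e-01 -7.34060714e-02] -84.80036767051459
wrist ((58.52580642700195, 248.957763671875), (61.46543884277344, 5.482755661010742), 21.974506378173828) [493.4 -93.   94. ]
[(np.float64(5.2), np.float64(149.7)), (np.float64(48.6), np.float64(65.0))]
wrist ((272.5, 204.5), (33.0, 71.0), 90.0) [455.3  86.6  94. ]
[(np.float64(56.5), np.float64(89.9)), (np.float64(27.4), np.float64(1.2))]
```

>>> move_arm(motion="0 -0.63 0 0 0 -90;0 -0.63 0 0 0 -90;0 -0.63 0 0 0 -90;0 -0.63 0 0 0 -90;0 -0.63 0 0 0 -90;0 -0.63 0 0 0 -90;0 -0.63 0 0 0 -90;0 -0.63 0 0 0 -90;0 -0.63 0 0 0 -90;0 -0.63 0 0 0 -90")

```text
time: 14.72
tool_pos: [460.2, 86.7, 206.2]
tcp_rot: [-90.0, 0.4, -72.0]
ft_force: [-0.1, -0.0, -0.1]
finger_gap: 59.7
```

>>> move_arm(motion="0 0 -2 0 0 -18.4;0 0 -5 0 0 -18.4;0 0 -8 0 0 -18.4;0 0 -11 0 0 -18.4;0 0 -13 0 0 -18.4;0 0 -14.1 0 0 -18.4;0 0 -14.1 0 0 -18.4;0 0 -14.1 0 0 -18.4")

```text
time: 15.38
tool_pos: [460.3, 86.7, 65.5]
tcp_rot: [-90.0, 0.4, -90.0]
ft_force: [0.1, 0.6, 1.1]
finger_gap: 60.1
```

>>> move_arm(motion="0 0 0 0 0 0;0 0 0 0 0 0;0 0 0 0 0 0;0 0 0 0 0 0;0 0 0 0 0 0;0 0 0 0 0 0;0 0 0 0 0 0;0 0 0 0 0 0", fingers=0, squeeze=80)

```text
time: 16.05
tool_pos: [461.5, 86.7, 66.8]
tcp_rot: [-89.8, 0.4, -90.0]
ft_force: [-1.6, 0.7, 7.2]
finger_gap: 22.9
```

```bash
python3 - <<'E'
from h import *
for i in range(3):
    snap('side'); q=readout.sense();print(q['time'],q['tool_pos'].round(2),q['tcp_rot'].round(2),q['ft_force'].round(1))
E
```

```text
16.1 [461.45  86.79  66.82] [-89.85   0.39 -89.98] [-0.9 -0.2  7. ]
16.15 [461.48  86.76  66.85] [-89.84   0.39 -89.98] [-1.5 -0.1  7.2]
16.2 [461.47  86.76  66.85] [-89.84   0.39 -89.98] [-1.8  1.   7.1]
```

>>> move_arm(motion="0 0 4 0 0 0;0 0 8 0 0 0;0 0 12 0 0 0;0 0 16 0 0 0;1 -2 18.3 -0.4 0 0;3 -5 18.3 -0.4 0 0;5 -9 18.3 -0.4 0 0;7 -13 18.3 -0.4 0 0;8.9 -17 18.3 -0.4 0 0;8.9 -20.1 18.3 -0.4 0 0")

```text
time: 17.03
tool_pos: [550.7, -116.1, 248.1]
tcp_rot: [-89.9, -0.0, -89.9]
ft_force: [0.8, -0.1, -2.2]
finger_gap: 22.9
```

>>> move_arm(motion="0 0 0 0 0 0;0 0 0 0 0 0;0 0 0 0 0 0;0 0 0 0 0 0;0 0 0 0 0 0")

```text
time: 17.45
tool_pos: [549.1, -113.0, 248.4]
tcp_rot: [-90.0, -0.0, -89.9]
ft_force: [-0.6, -0.5, -2.7]
finger_gap: 22.6
```

```bash
python3 - <<'E'
from h import *
a=snap('side');b=snap('top');q=readout.sense();print(q['tool_pos'],q['tcp_rot'],q['ft_force'])
t=a['image'][130:270,235:375]
w=b['image'][150:240,270:370]
cv2.imwrite('pics/g4.png',np.hstack([cv2.resize(t,(420,420),interpolation=2),cv2.resize(w,(467,420),interpolation=2)])[:,:800])
k=q['tool_pos']-[0,0,66.9]
for d in((0,0,0),(0,0,58),):print(proj(a,k+d))
print('stud exp',proj(a,(550.3,-114.3,161)),proj(a,(550.3,-114.3,139)))
E
```

```text
[ 549.22811836 -113.15480514  248.42810456] [-8.99812269e+01 -1.83513911e-02 -8.98787470e+01] [-0.58023807 -0.46235781 -2.62321599]
[307.51518889 210.10426052]
[308.17291899 190.47688879]
stud exp [307.97408902 216.80118815] [307.73249216 223.77374336]
```

View pics/g4.png

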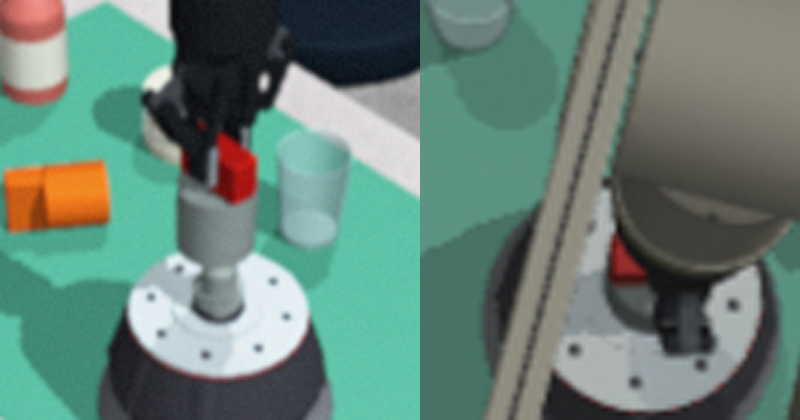

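Side view: the sleeve centre (≈307.3) and stud (≈307.8) line up, and the top view is occluded by the arm. I descend slowly and watch the side force.

>>> move_arm(motion="0.1 -0.08 -1 0 0 0;0.1 -0.08 -1.8 0 0 0;0.1 -0.08 -2 0 0 0;0.1 -0.08 -2.2 0 0 0;0.1 -0.08 -2.4 0 0 0;0.1 -0.08 -2.6 0 0 0;0.1 -0.08 -2.8 0 0 0;0.1 -0.08 -3 0 0 0;0.1 -0.08 -3.2 0 0 0;0.1 -0.08 -3.2 0 0 0")

```text
time: 18.38
tool_pos: [550.0, -115.1, 215.8]
tcp_rot: [-90.0, -0.0, -90.0]
ft_force: [-0.3, -0.2, -1.7]
finger_gap: 22.7
```

```bash
cat > st.py <<'E'
from h import *
for i in range(3):
    snap('side'); q=readout.sense();print(q['time'],q['tool_pos'].round(2),q['tcp_rot'].round(2),q['ft_force'].round(1),q['wrist_torque'].round(2),q['joint_pos'][5].round(1))
E
python3 st.py
```

```text
18.4333 [ 550.09 -115.13  215.99] [-9.002e+01 -1.000e-02 -8.998e+01] [ 0.6 -0.6 -2.2] [ 0.01 -0.01  0.02] -17.1
18.4833 [ 550.17 -115.16  216.19] [-9.001e+01 -2.000e-02 -8.998e+01] [ 0.5 -0.  -1.2] [-0. -0.  0.] -17.1
18.5333 [ 550.26 -115.15  216.31] [-8.999e+01 -2.000e-02 -8.998e+01] [ 0.3 -0.7 -1.1] [-0.01  0.03 -0.04] -17.1
```

>>> move_arm(motion="0 0 -0.2 0 0 0;0 0 -0.4 0 0 0;0 0 -0.6 0 0 0;0 0 -0.8 0 0 0;0 0 -1 0 0 0;0 0 -1.2 0 0 0;0 0 -1.4 0 0 0;0 0 -1.6 0 0 0;0 0 -1.6 0 0 0")

```text
time: 19.28
tool_pos: [552.0, -114.6, 200.6]
tcp_rot: [-89.7, 0.0, -90.0]
ft_force: [8.6, 4.6, -2.3]
finger_gap: 22.5
```

```bash
python3 st.py
```

```text
19.3333 [ 552.02 -114.52  200.59] [-8.975e+01  2.000e-02 -8.995e+01] [ 8.7  3.6 -2.2] [ 0.81 -1.86  0.01] -17.0
19.3833 [ 552.   -114.52  200.59] [-8.975e+01  2.000e-02 -8.995e+01] [ 8.3  4.  -2.4] [ 0.85 -1.87 -0.04] -17.0
19.4333 [ 552.02 -114.52  200.59] [-8.976e+01  2.000e-02 -8.995e+01] [ 7.6  3.9 -2. ] [ 0.91 -1.93  0.01] -17.1
```

>>> move_arm(motion="0.15 0.08 0 0 0 0;0.3 0.16 0 0 0 0;0.3 0.16 0 0 0 0")

```text
time: 19.68
tool_pos: [552.9, -113.6, 199.6]
tcp_rot: [-90.1, -0.0, -90.0]
ft_force: [-0.3, -0.1, -2.1]
finger_gap: 22.7
```

>>> move_arm(motion="0 0 -0.1 0 0 0;0 0 -0.2 0 0 0;0 0 -0.3 0 0 0;0 0 -0.4 0 0 0;0 0 -0.4 0 0 0")

```text
time: 20.1
tool_pos: [552.9, -113.6, 195.7]
tcp_rot: [-90.0, -0.0, -90.0]
ft_force: [0.5, -0.1, -2.3]
finger_gap: 22.7
```

```bash
python3 st.py
```

```text
20.15 [ 553.01 -113.58  195.95] [-9.003e+01 -2.000e-02 -8.999e+01] [ 0.  -0.2 -1.8] [-0.01 -0.03  0.08] -16.8
20.2 [ 553.11 -113.59  196.1 ] [-9.001e+01 -2.000e-02 -8.998e+01] [ 0.  -0.1 -1.9] [0.01 0.01 0.01] -16.8
20.25 [ 553.19 -113.57  196.2 ] [-9.000e+01 -2.000e-02 -8.998e+01] [ 0.  -0.3 -2.3] [-0.    0.01 -0.06] -16.8
```

>>> move_arm(motion="0 0 -0.1 0 0 0;0 0 -0.2 0 0 0;0 0 -0.3 0 0 0;0 0 -0.3 0 0 0")

```text
time: 20.58
tool_pos: [553.1, -113.5, 192.9]
tcp_rot: [-90.0, -0.0, -90.0]
ft_force: [-0.3, -0.2, -2.0]
finger_gap: 22.8
```

>>> move_arm(motion="0 0 -0.1 0 0 0;0 0 -0.2 0 0 0;0 0 -0.3 0 0 0;0 0 -0.3 0 0 0")

```text
time: 20.92
tool_pos: [553.1, -113.5, 189.9]
tcp_rot: [-90.0, -0.0, -90.0]
ft_force: [-0.1, 0.6, -1.2]
finger_gap: 22.7
```

```bash
python3 st.py
```

```text
20.9667 [ 553.11 -113.49  190.  ] [-9.002e+01 -1.000e-02 -8.998e+01] [ 0.1 -0.3 -1.7] [ 0.06  0.01 -0.01] -16.8
21.0167 [ 553.19 -113.54  190.15] [-9.001e+01 -2.000e-02 -8.998e+01] [-0.3 -0.8 -3.1] [-0.04 -0.03 -0.11] -16.8
21.0667 [ 553.23 -113.52  190.22] [-9.000e+01 -2.000e-02 -8.998e+01] [-0.2  0.3 -2.8] [ 0.1   0.03 -0.09] -16.8
```

>>> move_arm(motion="0 0 -0.1 0 0 0;0 0 -0.2 0 0 0;0 0 -0.3 0 0 0;0 0 -0.3 0 0 0")

```text
time: 21.4
tool_pos: [553.7, -113.7, 188.8]
tcp_rot: [-89.9, -0.1, -90.0]
ft_force: [-3.6, -0.6, 7.3]
finger_gap: 23.1
```

```bash
python3 st.py
```

```text
21.45 [ 553.68 -113.76  188.85] [-8.991e+01 -6.000e-02 -8.998e+01] [-2.4  0.4  6.7] [ 0.18  0.67 -0.01] -16.8
21.5 [ 553.69 -113.75  188.86] [-8.991e+01 -6.000e-02 -8.998e+01] [-3.2  1.4  8.2] [ 0.21  0.68 -0.04] -16.8
21.55 [ 553.7  -113.72  188.86] [-8.991e+01 -5.000e-02 -8.998e+01] [-2.8 -0.5  7.7] [ 0.26  0.7  -0.02] -16.8
```

It rests on the thread at about 10 mm with ~10 N. I turn back while following the climb.

>>> move_arm(motion="0 0 0 0 0 5;0 0 0 0 0 10;0 0 0.03 0 0 15;0 0 0.06 0 0 20;0 0 0.09 0 0 25;0 0 0.13 0 0 30;0 0 0.16 0 0 35;0 0 0.2 0 0 40")

```text
time: 22.22
tool_pos: [554.6, -113.3, 191.0]
tcp_rot: [-89.8, -0.2, -49.7]
ft_force: [1.1, 3.1, 4.9]
finger_gap: 22.6
```

```bash
python3 st.py
```

```text
22.2667 [ 554.54 -113.38  191.09] [-89.85  -0.16 -49.33] [-0.3  2.1  5.4] [ 0.35 -0.02  0.03] -57.4
22.3167 [ 554.55 -113.44  191.1 ] [-89.85  -0.17 -49.75] [0.5 1.8 6.1] [ 0.41 -0.09 -0.02] -57.0
22.3667 [ 554.55 -113.46  191.12] [-89.85  -0.17 -49.91] [1.6 0.4 5.7] [ 0.4  -0.08 -0.01] -56.9
```

>>> move_arm(motion="0 0 0.03 0 0 5;0 0 0.06 0 0 10;0 0 0.1 0 0 15;0 0 0.13 0 0 20;0 0 0.16 0 0 25;0 0 0.2 0 0 30;0 0 0.23 0 0 35;0 0 0.26 0 0 40")

```text
time: 23.03
tool_pos: [554.5, -112.8, 193.6]
tcp_rot: [-89.9, -0.2, -9.7]
ft_force: [0.1, 5.2, 7.3]
finger_gap: 22.8
```

```bash
python3 st.py
```

```text
23.0833 [ 554.42 -112.95  193.71] [-89.94  -0.2   -9.32] [-0.7  2.   6.4] [ 0.46  0.25 -0.01] -97.5
23.1333 [ 554.36 -113.15  193.72] [-89.96  -0.2   -9.74] [-0.3  2.2  8.1] [0.48 0.29 0.01] -97.0
23.1833 [ 554.3  -113.21  193.7 ] [-89.97  -0.19  -9.9 ] [-0.7  2.4  8.1] [0.57 0.33 0.05] -96.9
```

>>> move_arm(motion="0 0 0.03 0 0 5;0 0 0.06 0 0 10;0 0 0.1 0 0 15;0 0 0.13 0 0 20;0 0 0.16 0 0 25;0 0 0.16 0 0 25")

```text
time: 23.68
tool_pos: [554.2, -113.2, 194.9]
tcp_rot: [-90.0, -0.2, 15.3]
ft_force: [-0.3, 1.1, 5.6]
finger_gap: 23.0
```

```bash
python3 st.py
```

```text
23.7333 [ 554.16 -113.35  194.83] [-90.05  -0.16  15.01] [-0.9  1.6  5.8] [ 0.52 -0.03  0.02] -121.8
23.7833 [ 554.15 -113.43  194.83] [-90.05  -0.16  14.91] [-0.3  1.3  5.4] [ 0.57 -0.03 -0.  ] -121.7
23.8333 [ 554.16 -113.4   194.82] [-90.05  -0.16  14.89] [1.2 2.2 6. ] [ 0.56 -0.09  0.  ] -121.7
```

>>> move_arm(motion="0 0 0.02 0 0 4;0 0 0.04 0 0 8;0 0 0.06 0 0 12;0 0 0.06 0 0 12")

```text
time: 24.17
tool_pos: [552.9, -113.6, 193.6]
tcp_rot: [-90.0, 0.0, 27.1]
ft_force: [0.1, 1.0, -1.5]
finger_gap: 22.5
```

```bash
python3 st.py
```

```text
24.2167 [ 552.96 -113.63  193.57] [-8.998e+01  2.000e-02  2.685e+01] [ 0.3  0.2 -2. ] [ 0.03 -0.08  0.08] -133.7
24.2667 [ 552.98 -113.59  193.59] [-8.998e+01  1.000e-02  2.680e+01] [ 0.6 -0.2 -1.4] [-0.01  0.    0.01] -133.6
24.3167 [ 553.01 -113.58  193.65] [-8.998e+01  1.000e-02  2.681e+01] [-0.8 -0.2 -2.4] [0.04 0.08 0.03] -133.6
```

Support vanished (Fz back to the hanging weight): past the start of the thread. Lower for the click.

>>> move_arm(motion="0 0 -0.15 0 0 0;0 0 -0.3 0 0 0;0 0 -0.42 0 0 0;0 0 -0.5 0 0 0;0 0 -0.58 0 0 0;0 0 -0.58 0 0 0;0 0 -0.58 0 0 0")

```text
time: 24.9
tool_pos: [553.3, -113.5, 188.6]
tcp_rot: [-90.0, -0.0, 27.0]
ft_force: [-1.6, 1.5, 2.0]
finger_gap: 22.4
```

```bash
python3 st.py
```

```text
24.95 [ 553.28 -113.51  188.55] [-9.001e+01 -3.000e-02  2.702e+01] [-2.7  1.1  1.6] [0.2  0.41 0.01] -133.8
25.0 [ 553.27 -113.49  188.5 ] [-9.000e+01 -3.000e-02  2.702e+01] [-0.6  1.5  2.7] [0.29 0.4  0.01] -133.8
25.05 [ 553.28 -113.5   188.5 ] [-9.001e+01 -3.000e-02  2.702e+01] [-1.3  0.6  1.8] [ 0.25  0.49 -0.02] -133.8
```

Clicked, about 9.6 mm above the lid. Now forward.

>>> move_arm(motion="0 0 0 0 0 -5;0 0 0 0 0 -10;0 0 -0.02 0 0 -15;0 0 -0.05 0 0 -20;0 0 -0.08 0 0 -25;0 0 -0.12 0 0 -30;0 0 -0.15 0 0 -35;0 0 -0.18 0 0 -40;0 0 -0.21 0 0 -45;0 0 -0.21 0 0 -45")

```text
time: 25.88
tool_pos: [553.2, -113.6, 185.8]
tcp_rot: [-90.0, -0.0, -18.2]
ft_force: [-0.2, 0.4, -1.3]
finger_gap: 22.9
```

```bash
python3 st.py
```

```text
25.9333 [ 553.21 -113.57  185.84] [-9.00e+01 -1.00e-02 -1.79e+01] [ 1.   0.2 -1.9] [ 0.02  0.02 -0.01] -88.9
25.9833 [ 553.19 -113.58  185.87] [-9.000e+01 -1.000e-02 -1.781e+01] [ 0.1 -0.4 -1.7] [ 0.02 -0.06  0.01] -89.0
26.0333 [ 553.21 -113.56  185.94] [-9.000e+01 -2.000e-02 -1.781e+01] [ 0.5 -0.3 -2. ] [ 0.03 -0.01  0.01] -89.0
```

>>> move_arm(motion="0 0 -0.07 0 0 -5;0 0 -0.1 0 0 -10;0 0 -0.14 0 0 -15;0 0 -0.17 0 0 -20;0 0 -0.2 0 0 -25;0 0 -0.24 0 0 -30;0 0 -0.27 0 0 -35;0 0 -0.3 0 0 -40;0 0 -0.34 0 0 -45;0 0 -0.34 0 0 -45")

```text
time: 26.87
tool_pos: [553.3, -113.6, 182.7]
tcp_rot: [-90.0, -0.0, -63.1]
ft_force: [0.2, -0.3, -1.0]
finger_gap: 22.7
```

```bash
python3 st.py
```

```text
26.9167 [ 553.35 -113.58  182.77] [-8.999e+01 -3.000e-02 -6.280e+01] [ 0.2 -0.  -0.9] [ 0.01 -0.05 -0.  ] -44.0
26.9667 [ 553.3  -113.58  182.76] [-8.999e+01 -3.000e-02 -6.273e+01] [-0.  -0.6 -0.7] [ 0.05 -0.04 -0.01] -44.1
27.0167 [ 553.28 -113.59  182.76] [-9.000e+01 -3.000e-02 -6.275e+01] [ 0.2  0.1 -2. ] [ 0.05 -0.06 -0.06] -44.0
```

>>> move_arm(motion="0 0 -0.04 0 0 -5;0 0 -0.08 0 0 -10;0 0 -0.12 0 0 -15;0 0 -0.15 0 0 -20;0 0 -0.18 0 0 -25;0 0 -0.22 0 0 -30;0 0 -0.25 0 0 -35;0 0 -0.28 0 0 -40;0 0 -0.32 0 0 -45;0 0 -0.32 0 0 -45")

```text
time: 27.85
tool_pos: [553.3, -113.6, 179.6]
tcp_rot: [-90.0, -0.0, -108.1]
ft_force: [1.2, -0.6, -0.6]
finger_gap: 22.9
```

```bash
python3 st.py
```

```text
27.9 [ 553.3  -113.63  179.63] [-8.9980e+01 -3.0000e-02 -1.0777e+02] [ 0.1 -0.9  0.1] [-0.09 -0.03  0.02] 1.0
27.95 [ 553.33 -113.63  179.67] [-8.998e+01 -3.000e-02 -1.077e+02] [ 0.8 -1.  -0.5] [ 0.02 -0.1  -0.  ] 0.9
28.0 [ 553.32 -113.61  179.66] [-8.9980e+01 -2.0000e-02 -1.0773e+02] [0.6 0.4 0.1] [-0.04 -0.1  -0.01] 0.9
```

>>> move_arm(motion="0 0 -0.04 0 0 -5;0 0 -0.07 0 0 -10;0 0 -0.08 0 0 -15;0 0 -0.08 0 0 -20;0 0 -0.08 0 0 -25;0 0 -0.08 0 0 -25", squeeze=110)

```text
time: 28.5
tool_pos: [553.8, -113.0, 179.0]
tcp_rot: [-90.0, 0.1, -133.0]
ft_force: [3.1, 4.0, -1.1]
finger_gap: 22.5
```

```bash
python3 st.py
```

```text
28.55 [ 553.73 -112.91  179.04] [-8.9990e+01  6.0000e-02 -1.3277e+02] [ 3.   4.1 -0.1] [ 0.62 -0.28 -0.13] 26.0
28.6 [ 553.68 -112.9   179.02] [-8.999e+01  6.000e-02 -1.327e+02] [ 2.5  4.6 -0.4] [ 0.65 -0.32 -0.15] 25.9
28.65 [ 553.67 -112.9   178.99] [-8.9990e+01  6.0000e-02 -1.3269e+02] [4.3 4.4 0.5] [ 0.63 -0.34 -0.08] 25.9
```

>>> move_arm(motion="0 0 0 0 0 -5;0 0 0 0 0 -10;0 0 0 0 0 -15;0 0 0 0 0 -15")

```text
time: 28.98
tool_pos: [553.8, -112.9, 179.0]
tcp_rot: [-90.0, 0.1, -148.0]
ft_force: [3.9, 4.9, -0.4]
finger_gap: 22.6
```

```bash
python3 st.py
```

```text
29.0333 [ 553.82 -112.75  179.01] [-9.0010e+01  8.0000e-02 -1.4777e+02] [ 3.8  3.4 -0. ] [ 0.89 -0.39 -0.13] 41.0
29.0833 [ 553.78 -112.72  178.99] [-9.002e+01  7.000e-02 -1.477e+02] [4.7 4.4 1. ] [ 0.83 -0.38 -0.15] 40.9
29.1333 [ 553.79 -112.72  179.  ] [-9.0020e+01  7.0000e-02 -1.4768e+02] [ 4.9  3.9 -0.7] [ 0.85 -0.42 -0.15] 40.9
```

>>> move_arm(motion="0 0 0 0 0 -5;0 0 0 0 0 -10;0 0 0 0 0 -15;0 0 0 0 0 -15")

```text
time: 29.47
tool_pos: [554.5, -112.0, 178.8]
tcp_rot: [-90.1, 0.2, -162.9]
ft_force: [15.4, 8.4, 3.2]
finger_gap: 22.1
```

```bash
python3 st.py; python3 -c "
from h import *
print(readout.sense()['joint_efforts'].round(3))"
```

```text
29.5167 [ 554.76 -112.01  178.75] [ -90.06    0.2  -162.72] [11.4  7.5 -4.6] [ 1.28 -1.47  0.  ] 56.0
29.5667 [ 554.83 -112.    178.73] [ -90.06    0.2  -162.66] [12.4  6.7 -4.8] [ 1.29 -1.58 -0.03] 55.9
29.6167 [ 554.84 -112.    178.72] [ -90.06    0.2  -162.65] [12.1  6.3 -4.6] [ 1.25 -1.51 -0.05] 55.9
[-5.1180e+00 -5.4855e+01 -4.7686e+01 -3.5510e+00  2.8970e+00 -9.0000e-03]
```

>>> move_arm(motion="0.2 0.12 0 0 0 -4;0.2 0.12 0 0 0 -8;0.2 0.12 0 0 0 -8")

```text
time: 29.87
tool_pos: [555.8, -111.9, 178.5]
tcp_rot: [-90.0, 0.0, -170.9]
ft_force: [7.0, 1.7, -3.7]
finger_gap: 22.2
```

```bash
python3 st.py
```

```text
29.9167 [ 555.85 -111.87  178.45] [-9.0010e+01  4.0000e-02 -1.7073e+02] [ 7.2  2.4 -4.2] [ 0.25 -0.44 -0.04] 64.1
29.9667 [ 555.83 -111.86  178.44] [-9.0020e+01  4.0000e-02 -1.7069e+02] [ 7.6  3.  -4.7] [ 0.31 -0.47 -0.06] 64.1
30.0167 [ 555.8  -111.84  178.38] [-9.0020e+01  4.0000e-02 -1.7068e+02] [ 7.9  2.5 -3.6] [ 0.3  -0.45 -0.05] 64.1
```

```bash
python3 - <<'E'
from h import *
a=snap('side');s=snap('wrist')
t=a['image'][140:280,235:375]
cv2.imwrite('pics/g5.png',np.hstack([cv2.resize(t,(420,420),interpolation=2),cv2.resize(s['image'][100:,80:480],(380,304))[:420] if 0 else cv2.resize(s['image'][100:,80:480],(380,420))]))
E
```

```text
(no output)
```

View pics/g5.png

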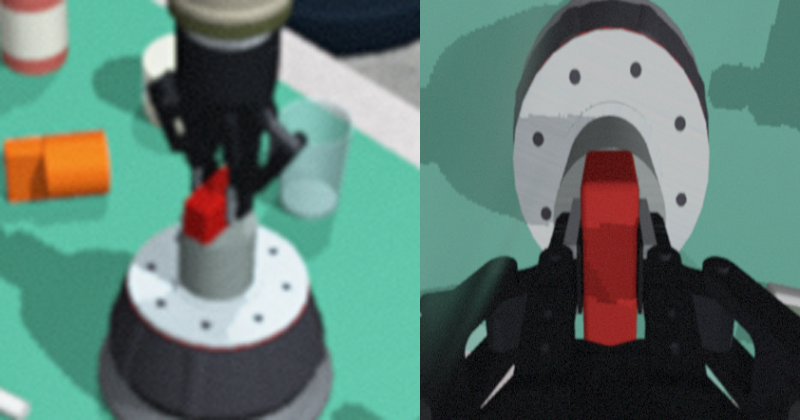

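>>> move_arm(motion="0.15 0.05 0 0 0 -5;0.15 0.05 0 0 0 -10;0.15 0.05 0 0 0 -10")

```text
time: 30.37
tool_pos: [557.0, -112.2, 178.2]
tcp_rot: [-89.9, -0.0, 179.0]
ft_force: [8.5, -1.6, -6.1]
finger_gap: 22.1
```

```bash
python3 st.py
```

```text
30.4167 [ 557.01 -112.19  178.16] [-89.96  -0.   179.21] [ 9.1 -1.2 -4.7] [-0.28 -0.14 -0.51] 74.3
30.4667 [ 557.04 -112.18  178.18] [-89.96   0.   179.26] [ 7.8 -1.5 -4.9] [-0.23 -0.07 -0.53] 74.2
30.5167 [ 557.04 -112.2   178.19] [-89.97   0.   179.26] [ 8.4 -1.4 -5.9] [-0.22 -0.08 -0.55] 74.2
```

>>> move_arm(motion="0 0 0 0 0 -2;0 0 0 0 0 -4;0 0 0 0 0 -4")

```text
time: 30.77
tool_pos: [557.1, -112.4, 178.2]
tcp_rot: [-89.9, 0.0, 175.2]
ft_force: [8.7, -2.6, -5.4]
finger_gap: 22.1
```

```bash
python3 st.py
```

```text
30.8167 [ 557.12 -112.44  178.18] [-8.9920e+01  1.0000e-02  1.7532e+02] [ 9.2 -2.9 -6.3] [-0.52 -0.09  0.68] 78.2
30.8667 [ 557.12 -112.44  178.22] [-8.9920e+01  1.0000e-02  1.7534e+02] [ 9.6 -2.8 -6.6] [-0.53 -0.09  0.73] 78.1
30.9167 [ 557.14 -112.45  178.22] [-8.9930e+01  2.0000e-02  1.7534e+02] [ 9.2 -2.5 -6.5] [-0.54 -0.15  0.66] 78.1
```

Torque about 0.7 N m: tight. Release and withdraw upward.

>>> move_arm(motion="0 0 0 0 0 0;0 0 0 0 0 0;0 0 0 0 0 0;0 0 0 0 0 0;0 0 0 0 0 0;0 0 2 0 0 0;0 0 5 0 0 0;0 0 8 0 0 0;0 0 11 0 0 0;0 0 12 0 0 0", fingers=5.5)

```text
time: 31.75
tool_pos: [558.2, -112.3, 304.5]
tcp_rot: [-89.9, 0.4, 175.1]
ft_force: [0.7, -0.6, 1.6]
finger_gap: 54.9
```

>>> move_arm(motion="0 0 3 0 0 0;-4 0 5 0 0 0;-8 0 5 0 0 0;-12 4 5 0 0 0;-16 8 5 0 0 0;-18 12 5 0 0 0;-18 14 5 0 0 0;-18 14 5 0 0 0")

```text
time: 32.42
tool_pos: [374.7, 31.9, 349.3]
tcp_rot: [-90.1, 0.1, 175.2]
ft_force: [-0.3, -0.9, -0.4]
finger_gap: 54.8
```

```bash
python3 - <<'E'
from h import *
a=snap('side');b=snap('top');print(readout.sense()['time'])
t=a['image'][160:290,240:370];w=b['image'][170:260,270:360]
cv2.imwrite('pics/g6.png',np.hstack([cv2.resize(t,(400,400),interpolation=2),cv2.resize(w,(400,400),interpolation=2)]))
for z in(112,170,206):print(proj(a,(552.5,-113.5,z)))
hsv=cv2.cvtColor(b['image'],cv2.COLOR_BGR2HSV)
m=(((hsv[...,0]<6)|(hsv[...,0]>174))&(hsv[...,1]>130)&(hsv[...,2]>60)).astype('uint8')
n,l,st,c=cv2.connectedComponentsWithStats(m)
for i in range(1,n):
    if st[i,4]>20: print(st[i],onz(b,*c[i],206))
E
```

```text
32.5167
[307.88780837 231.50366637]
[308.53184491 213.29647009]
[308.95214131 201.41450594]
[315 197  10  23 202] [ 551.0067615  -111.62027622  206.        ]
```

View pics/g6.png

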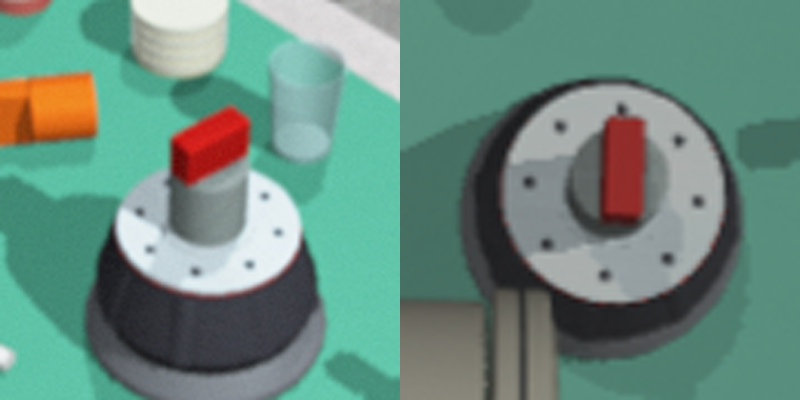

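```bash
python3 -c "
from h import *
q=readout.sense();print(q['time'],q['ft_force']);r.hand_in()"
```

```text
32.5167 [-0.9157055  -0.17222096 -0.07263739]
the job is handed in; nothing more can be done
```

I fastened the lid with the red-winged knob and handed the job in at 32.5 s; no verdict came back.

- **Handling:** I stood the knob up on the bench and regripped it from above so it was centred. I then set it on the stud, where it rested about 10 mm above the lid.
- **Click:** I turned it backwards about 117° under 5–10 N of load. It climbed to about 16 mm, then the upward force vanished. I lowered it and it rested again at about 9.6 mm.
- **Fastening:** I turned it forwards about 212°. It came down to the lid, and the wrist torque rose to about 0.7 N m, a little above the 0.2–0.6 N m given for hand-tight. Then I let go and withdrew.

**Last checks:** the final side and top pictures show the knob upright and centred with the sleeve flat on the lid. The wing sits close to the angle I left it at, so it shows no springing back. Neighbouring objects in view look undisturbed, and the gripper is clear.

**What disagreed or was not checked:**
- The wrist z-torque changed sign between the last two readings (-0.5, then +0.7 N m), so I relied on its size only.
- While tightening, the tool was pushed sideways by about 8–14 N, so the knob was slightly off-centre in the grip.
- I could not measure the rotor's play or the force on the lid directly; I inferred both from the load and the torque.

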